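Put the clay hole cutters back in the graded block

ROBOT

A 6-joint arm with a two-finger parallel gripper is mounted at the origin on a cart in front of the work surface, level with it; the furniture and walls round the work are solid. World frame = base frame: x ahead of the robot, y to its left, z up, the work surface at z = 0. Lengths are in mm, angles in rad, forces in N, time in s.
With the tool pointing down it reaches from about 350 to 725 mm from the base axis. Payload 6 kg.
Tool frame: the origin (TCP) lies at the centre of the arm's flange, where the gripper is bolted on; the fingertips stand 173 mm ahead of it and the grasp point (between the pads) lies 155 mm ahead of it; z points along the fingers, y is the direction in which the jaws open and shut (so a half turn about z gives the same grasp; the last joint's range is limited). The gripper opens to 85 mm and grips with 20 to 120 N. Pads are 22 mm wide; open, the fingers measure 114 mm over their backs; the gripper's body (76 mm by 85 mm) begins 54 mm behind the grasp point. The pads swing forward as they close: fully open they stand 13 mm farther back than shut.
Start: joints at [-0.929, 0.04, 0.085, 0, -1.615, -0.334], TCP at [181.797, -571.79, 404.661] pointing down, gripper open.
Joint ranges: [-2.56, 2.56], [-1.29, 2.01], [-1.08, 1.49], [-3.29, 1.98], [-2.81, -0.18], [-2.99, 2.99]. Speed limits (rad/s): [2.57, 2.57, 3.01, 3.14, 3.14, 3.14].

INTERFACE

Orientations are given as a 3x3 rotation matrix whose columns are the frame's x, y, z axes.
In Python, from bench import bot gives the robot as it stands.
- The arm moves only by the shell command python3 -m jog 'ROWS' [FORCE]. ROWS is JSON, a list of rows, each a list of 7 numbers: the shift along the world's x, y, z in mm, then the turn, a rotation vector about the world's x, y, z in rad, then the finger opening in mm, from 0 to 85.4. A call has 1 to 5 rows; each row shifts and turns the commanded pose from where the row before left it; what a row does not reach is not made up. A row lasts 1/10 s, in which the tool goes at most 50 mm and 8.59 degrees, less where a joint would pass 70% of its speed; a pose out of reach is approached as far as the arm can. A call is refused whole if a number of a shift passes 50 or a number of a turn 0.15, either way. A call with a gripper value outside its range is refused whole. The fingers move at their own pace and stop on an object; FORCE is the grip in N (left out, the last holds). Time passes only in rows, so rows that do not move let the fingers close. It gives the time, the measured TCP pose, the force and the opening at its end, in the units of the state.
- bot.observe(): the state, without advancing time (a new reading comes with each control period).
- bot.grab_frame(name): name is "scene" or "top"; returns the picture (420x560x3 uint8, blue, green, red); there is no depth.
- bot.get_calibration(name): a dict with "vertical_fov" (degrees; the focal length in pixels is half the picture's height over the tangent of half this angle, whatever the lens; pixels are square), "cx", "cy" (the principal point, pixels), "rvec" (rotation vector, rad) and "tvec" (3), from world to camera coordinates, as OpenCV has them. Camera axes: x right, y down, z forward; pixel columns grow to the right and rows downward; lengths in mm; the calibration is good to about 2 mm. A picture is of the moment at which its call begins. get_calibration takes no time and is no camera call.
- bot.job_done(): hands the job in, once; it reports no verdict.
Trained networks look in the newest picture that a camera, given by its name, has taken for a name from the list of things; names that differ only in an ending like _2 or _b are one class to them, and where a whole thing is asked for, a point or a joint stands for the part that bears it (a point fixed in the world has none). Each returns a list of dicts, best first, with "p" (0 to 1); they miss things now and then, are a little off and sometimes report something else, mostly with a low value. They report only what shows in the picture. A call takes as long as a camera call. They do not tell look-alikes from the thing itself.
- bot.outline_of(camera, label): "region" (420x560 bool, what is visible of it) and "xy" ([column, row] in pixels, amid what is visible of it).
The state is a dict: "time": time; "joint_pos": joint angles; "dq": joint speeds; "effort": joint torques, N m; "tcp_pos": TCP position; "tool_rot": TCP orientation; "contact_force": force on the tool from outside, world axes, zero at the start; "torque": the same for the moment, N m; "grip_width": finger opening in mm.
Only numpy, scipy, OpenCV 4.12 (cv2) and the standard library are available. Lean on these libraries where they do the work, as an engineer would, in place of code of your own. Each camera call takes 0.05 s, during which the arm holds its last target.

TASK

Put the two clay hole cutters away in the graded wooden block: stand each one in the hole made for its stem diameter (16 mm for the red-handled, 24 mm for the blue-handled), pushed fully home so that its handle sits flush on the block, and let go. The pale block sits shifted in its dark cradle by an amount you do not know, so feel or look for the holes. Leave the little clay skull, the water pot and the slip pot where they are.

Things in the scene. Friction and masses are not known exactly. Their poses are not given: they have to be found in the camera images.
- red_cutter: Clay hole cutter standing upright on its cutting end: a 16 mm diameter brass stem, 34 mm long, foot bevelled by 2 mm, under a red cylindrical handle, 34 mm diameter and 40 mm high with one pale ring; 74 mm tall in all, 110 g (varies by a third). Origin: centre of the foot (lower end of the stem); z points up along the stem to the handle.
- blue_cutter: Clay hole cutter standing upright on its cutting end: a 24 mm diameter brass stem, 34 mm long, foot bevelled by 2 mm, under a blue cylindrical handle, 34 mm diameter and 40 mm high with one pale ring; 74 mm tall in all, 110 g (varies by a third). Origin: centre of the foot (lower end of the stem); z points up along the stem to the handle.
- holder: Dark wooden cradle, 66 x 262 mm, fixed to the counter, carrying a pale block 50 x 228 mm with the holes. Origin: centre of the cradle's underside, z up, y along the row. The block's flat top is 46 mm above it. The block is screwed on through long slots, shifted along y by up to 8 mm either way; the shift is not given: feel it with a stem or see it. Nothing yields when pushed.
- row (a point): Point on the cradle's axis at the block's top height, axes as the cradle's. Five vertical through holes at x = 0, y = -80, -40, 0, +40, +80 mm from here (plus the unknown common shift) for stems of 12, 16, 20, 24, 28 mm; each is 1.4 mm wider than its stem, mouth bevelled 1.5 mm, 38 mm deep, 8 mm floor below. Home: handle's underside on the block, foot 34 mm below its top.
- skull: Small fragile modelled skull of pale clay, 83 x 56 x 59 mm, near the work; leave alone. Origin: centre of its underside.
- water: Speckled pale glazed water pot, 68 mm across and 63 mm high; leave alone. Origin: centre of its underside.
- slip: Squat pale slip pot, 67 mm across and 34 mm high, between the cradle and the robot; leave alone. Origin: centre of its underside.
Not all that is in view belongs to the job. What is shaped like the red_cutter but green is not meant.

How it is judged (in metres and radians):
At the end, for the whole second after the job is handed in: Red cutter in the 16 mm hole, blue in the 24 mm hole, home: foot within 4 mm of the row's centre line, within 11 mm along it of that hole's centred-block place, 9 to 15 mm above the cradle's origin (home is 12), within 0.08 rad of upright, slower than 0.02 m/s (x of red_cutter in the frame of holder between -0.004 and 0.004 m and y of red_cutter in the frame of holder between -0.051 and -0.029 m and z of red_cutter in the frame of holder between 0.009 and 0.015 m and angle between the z axis of each of red_cutter, blue_cutter and the z axis of holder, either way round below 0.08 rad and angle between each of red_cutter, blue_cutter's own z axis and vertical below 0.08 rad and linear speed of each of red_cutter, blue_cutter below 0.02 m/s and x of blue_cutter in the frame of holder between -0.004 and 0.004 m and y of blue_cutter in the frame of holder between 0.029 and 0.051 m and z of blue_cutter in the frame of holder between 0.009 and 0.015 m); the robot touches nothing.
It fails at once if the clay skull is moved by more than 25 mm or tipped by more than 0.5 rad (distance of skull from where it was at the start of the episode above 0.025 m or angle between skull's own z axis and vertical above 0.5 rad).
It fails at once if the water pot is moved by more than 25 mm or tipped by more than 0.5 rad (distance of water from where it was at the start of the episode above 0.025 m or angle between water's own z axis and vertical above 0.5 rad).
It fails at once if the slip pot is moved by more than 25 mm or tipped by more than 0.5 rad (distance of slip from where it was at the start of the episode above 0.025 m or angle between slip's own z axis and vertical above 0.5 rad).
It also fails if it takes over 72 s, if anything falls off the work surface, if the arm or the gripper's body presses on something with over 40 N, if the wrist force passes 120 N, or if a joint passes its speed limit or range.

## Working session

There is one attempt and no reset: what is moved stays moved. The work goes in short steps, Python scripts to look and compute and a shell command to move; the robot and the scene stay as the last step left them, time stands still between calls to the robot, and variables do not carry over. Pictures are saved under pics/ and viewed, and the job is handed in when it is done.

```bash
ls; mkdir -p pics
cat > h.py <<'E'
import numpy as np, cv2
from bench import bot
def cal(n):
    c=bot.get_calibration(n); f=210/np.tan(np.radians(c["vertical_fov"])/2)
    R=cv2.Rodrigues(np.array(c["rvec"],float))[0]; t=np.array(c["tvec"],float).ravel()
    return f,c["cx"],c["cy"],R,t
def unproj(n,u,v,z):
    f,cx,cy,R,t=cal(n); d=R.T@np.array([(u-cx)/f,(v-cy)/f,1]); o=-R.T@t
    return o+d*(z-o[2])/d[2]
def proj(n,P):
    f,cx,cy,R,t=cal(n); p=(R@np.atleast_2d(P).T).T+t
    return np.c_[f*p[:,0]/p[:,2]+cx,f*p[:,1]/p[:,2]+cy]
E
python3 - <<'E'
from h import *
for n in("scene","top"):
    im=bot.grab_frame(n); cv2.imwrite(f"pics/{n}0.png",im)
    c=bot.get_calibration(n); f,cx,cy,R,t=cal(n); print(n,c,-R.T@t)
s=bot.observe(); print(s["time"],s["contact_force"])
E
```

```text
pics
scene {'vertical_fov': 51.71982670501057, 'cx': 272.98154412962504, 'cy': 202.59550842188833, 'rvec': array([ 1.89770358, -0.86276523,  0.53620441]), 'tvec': array([-332.52313945,  242.31994127,  836.86363924])} [-265.03081317 -665.46407435  597.11604962]
top {'vertical_fov': 56.058244554071045, 'cx': 276.5756642208434, 'cy': 210.7097498332642, 'rvec': array([ 2.16152508, -2.12375047,  0.14519297]), 'tvec': array([ -14.70623218,  528.83627658, 1103.73425042])} [ 365.32703957  -16.66466386 1168.06327713]
0.1 [-0.52578972  0.28386949  0.07024076]
```

View pics/scene0.png

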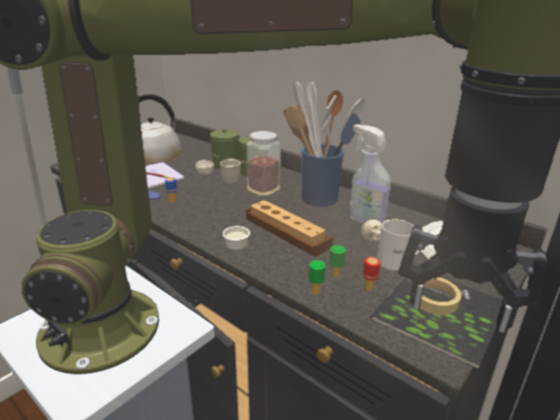

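View pics/top0.png

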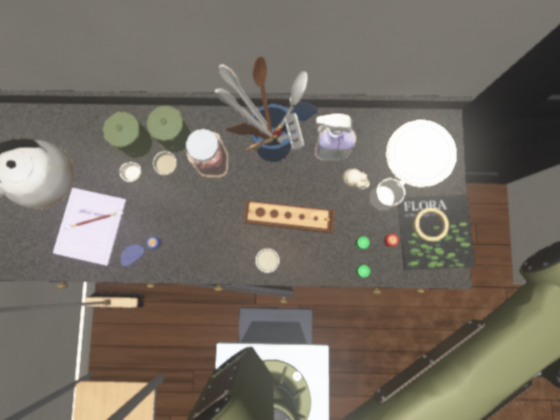

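Run:
```python
from h import *
im=cv2.imread("pics/top0.png")
a=cv2.resize(im[190:245,235:345],None,fx=7,fy=7,interpolation=cv2.INTER_CUBIC)
cv2.imwrite("pics/c1.png",a)
b=cv2.resize(im[165:290,330:430],(400,500),interpolation=cv2.INTER_CUBIC)
c=cv2.resize(im[205:285,120:200],(400,400),interpolation=cv2.INTER_CUBIC)
o=np.zeros((500,800,3),np.uint8);o[:,:400]=b;o[:400,400:]=c
cv2.imwrite("pics/c2.png",o)
for lab in ["red_cutter","blue_cutter","holder","slip","water","skull"]:
  for d in bot.outline_of("top",lab)[:4]:
    print(lab,round(d["p"],2),np.round(d["xy"],1),d["region"].sum(), np.round(unproj("top",*d["xy"],{"holder":46,"slip":34,"water":63,"skull":40}.get(lab,74)),1))
```

```text
red_cutter 0.48 [363.5 241.2] 148 [ 442.7 -247.8   74. ]
red_cutter 0.47 [361.9 268.9] 167 [ 366.7 -242.4   74. ]
blue_cutter 0.66 [152.3 244.7] 139 [422.6 337.3  74. ]
holder 0.88 [280.8 224.4] 617 [488.5 -18.3  46. ]
water 0.57 [166.7 162. ] 531 [662.1 314.3  63. ]
```

View pics/c1.png

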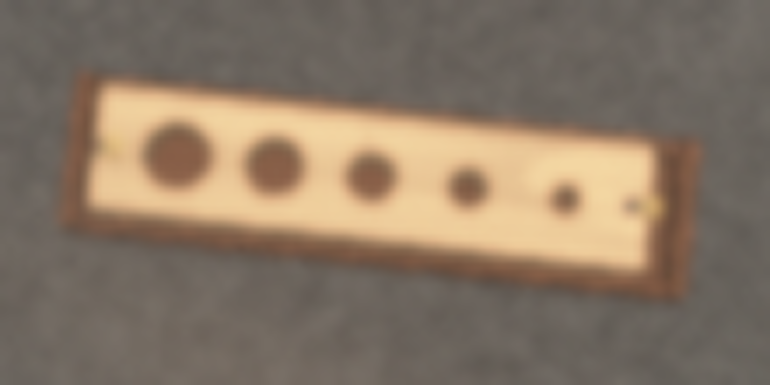

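View pics/c2.png

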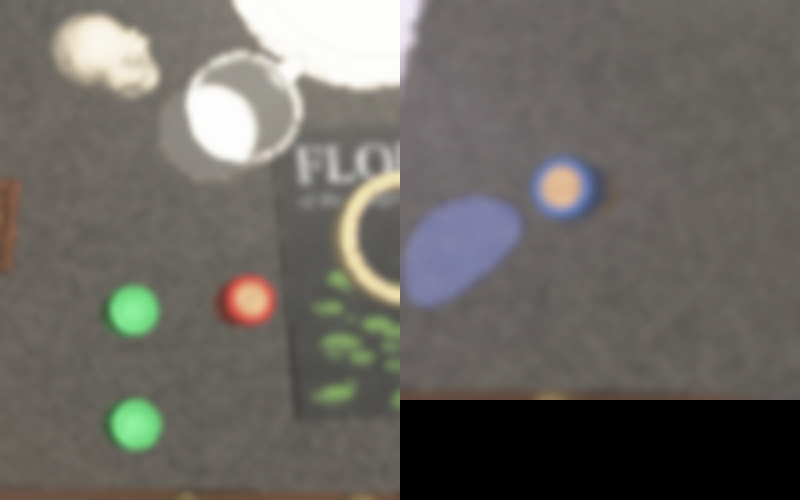

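```bash
python3 - <<'E'
from h import *
s=bot.observe(); print(np.round(s["tool_rot"],3), s["grip_width"])
im=cv2.imread("pics/top0.png").astype(np.float32)
# holes: dark blobs inside pale block; weights = darkness
g=im[:,:,1]
for (cx,cy,r) in [(235+177/7,190+155/7,7),(235+275/7,190+166/7,6.5),(235+371/7,190+176/7,6),(235+467/7,190+187/7,5),(235+566/7,190+198/7,4)]:
    c=np.array([cx-.4,cy-.4])
    for _ in range(5):
        yy,xx=np.mgrid[0:420,0:560]; m=np.hypot(xx-c[0],yy-c[1])<r
        bg=np.percentile(g[m],90); w=np.clip(bg-g,0,None)*m
        c=np.array([(w*xx).sum()/w.sum(),(w*yy).sum()/w.sum()])
    print("hole",np.round(c,2),np.round(unproj("top",*c,46)[:2],1))
hsv=cv2.cvtColor(im.astype(np.uint8),cv2.COLOR_BGR2HSV)
for n,(x,y) in {"red":(392,240),"blue":(152,242),"g1":(363,242),"g2":(364,271)}.items():
    p=im[y-9:y+10,x-9:x+10]; sat=p.max(2)-p.min(2)
    m=(sat>60).astype(np.uint8)
    cs,_=cv2.findContours(m,cv2.RETR_EXTERNAL,cv2.CHAIN_APPROX_NONE)
    cn=max(cs,key=cv2.contourArea); (ex,ey),(a,b),th=cv2.fitEllipse(cn)
    print(n,"ellipse",ex+x-9,ey+y-9,a,b,np.round(unproj("top",ex+x-9,ey+y-9,72)[:2],1))
# tan discs
for n,(x,y) in {"red":(393,240),"blue":(152,242)}.items():
    p=im[y-7:y+8,x-7:x+8]; 
    w=np.clip(p[:,:,1]-90,0,None); yy,xx=np.mgrid[-7:8,-7:8]
    w*= (np.hypot(xx,yy)<6)
    u=x+(w*xx).sum()/w.sum(); v=y+(w*yy).sum()/w.sum()
    print(n,"tan",u,v,np.round(unproj("top",u,v,74)[:2],1))
E
python3 - <<'E'
import cv2
im=cv2.imread("pics/scene0.png")
cv2.imwrite("pics/c3.png",cv2.resize(im[190:320,230:430],(800,520),interpolation=cv2.INTER_CUBIC))
E
```

```text
[[-0.953 -0.303 -0.   ]
 [-0.303  0.953  0.   ]
 [ 0.     0.    -1.   ]] 85.58766957142859
hole [259.81 211.79] [523.9  42.7]
hole [273.74 213.31] [520.2   2.5]
hole [287.54 214.8 ] [516.6 -37.1]
hole [301.48 216.29] [512.9 -77.1]
hole [315.21 218.12] [ 508.3 -116.5]
red ellipse 391.75648498535156 239.55997276306152 11.673627853393555 13.166282653808594 [ 448.8 -326.5]
blue ellipse 151.78578758239746 241.78578758239746 4.756387233734131 5.224191665649414 [430.8 339.9]
g1 ellipse 362.8202199935913 242.1797800064087 11.272055625915527 11.274129867553711 [ 440.1 -246.3]
g2 ellipse 363.42808628082275 270.57191371917725 11.22769832611084 11.592473030090332 [ 362.3 -246.9]
red tan 392.510861423221 239.4001872659176 [ 449.1 -328. ]
blue tan 151.73561177689007 241.9656753957686 [430.2 339.3]
```

View pics/c3.png

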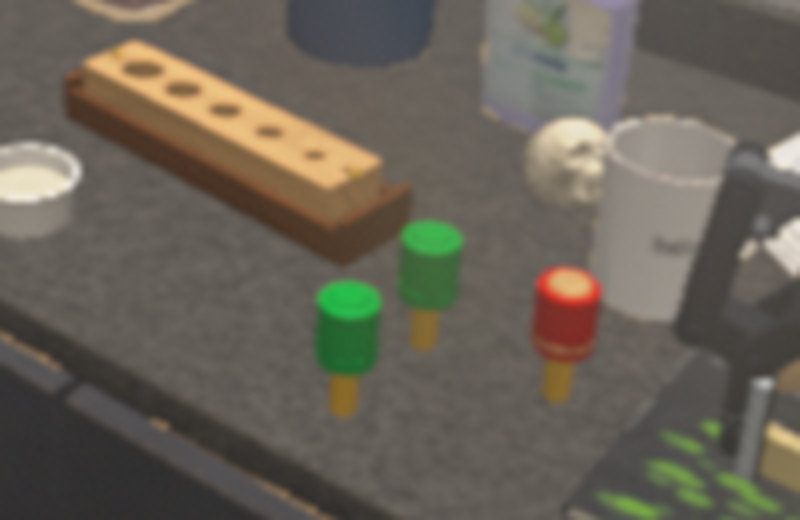

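```bash
python3 -m jog '[[27,24,-12,0,0,0,60],[27,24,-12,0,0,0,60],[27,24,-12,0,0,0,60],[27,24,-12,0,0,0,60],[27,24,-12,0,0,0,60]]' 30; python3 -m jog '[[27,24,-12,0,0,0,60],[27,24,-12,0,0,0,60],[27,24,-12,0,0,0,60],[27,26,-12,0,0,0,60],[24,26,-12,0,0,0,60]]'; python3 -m jog '[[0,0,0,0,0,0,60]]'
```

```text
time: 0.9
tcp_pos: [317.6, -450.7, 344.3]
tool_rot: [[-0.953, -0.303, 0.0], [-0.303, 0.953, -0.0], [-0.0, -0.0, -1.0]]
contact_force: [-0.0, 0.6, -0.5]
grip_width: 60.4
time: 1.4
tcp_pos: [449.8, -326.5, 284.3]
tool_rot: [[-0.953, -0.303, 0.0], [-0.303, 0.953, -0.0], [-0.0, -0.0, -1.0]]
contact_force: [0.7, -0.4, 0.0]
grip_width: 59.8
time: 1.5
tcp_pos: [450.5, -325.1, 282.4]
tool_rot: [[-0.952, -0.306, -0.002], [-0.306, 0.952, 0.002], [0.002, 0.003, -1.0]]
contact_force: [-1.8, -0.4, 0.1]
grip_width: 59.9
```

```bash
python3 -m jog '[[0,0,0,0,0,0,60],[0,0,0,0,0,0,60]]'
python3 - <<'E'
from h import *
for n in("scene","top"):
    im=bot.grab_frame(n); cv2.imwrite(f"pics/{n}1.png",im)
a=cv2.imread("pics/scene1.png")[170:320,280:460]; b=cv2.imread("pics/top1.png")[180:300,330:450]
o=np.zeros((500,800,3),np.uint8)
o[:375,:450]=cv2.resize(a,(450,375),interpolation=cv2.INTER_CUBIC);o[:350,450:]=cv2.resize(b,(350,350),interpolation=cv2.INTER_CUBIC)
cv2.imwrite("pics/c4.png",o)
E
```

```text
time: 1.7
tcp_pos: [448.6, -328.2, 285.2]
tool_rot: [[-0.953, -0.303, 0.0], [-0.303, 0.953, -0.0], [-0.0, -0.001, -1.0]]
contact_force: [0.0, 0.3, 0.8]
grip_width: 59.7
```

View pics/c4.png

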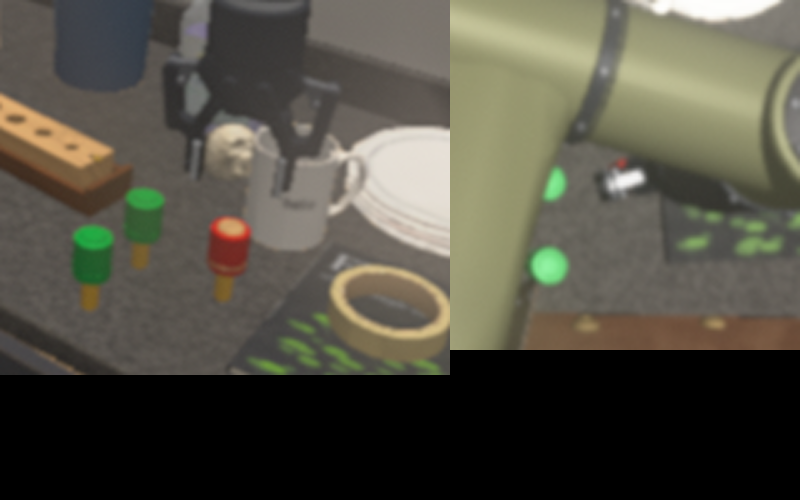

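Run:
```python
from h import *
im=cv2.imread("pics/scene0.png").astype(np.float32)
x,y=372,261
p=im[y-8:y+9,x-10:x+11]; w=np.clip(p[:,:,1]-90,0,None)*(p[:,:,2]>150); yy,xx=np.mgrid[-8:9,-10:11]; w*=(yy<6)
u,v=x+(w*xx).sum()/w.sum(),y+(w*yy).sum()/w.sum(); print(u,v,unproj("scene",u,v,74))
```

```text
372.3740064446831 260.36133190118153 [ 449.87514659 -327.79467827   74.        ]
```

```bash
python3 -m jog '[[0,0,-24,0,0,0,60],[0,0,-24,0,0,0,60],[0,0,-24,0,0,0,60],[0,0,0,0,0,0,50],[0,0,0,0,0,0,40]]' 20; python3 -m jog '[[0,0,0,0,0,0,37],[0,0,0,0,0,0,35],[0,0,0,0,0,0,30],[0,0,0,0,0,0,30],[0,0,0,0,0,0,30]]' 20
```

```text
time: 2.3
tcp_pos: [448.6, -328.4, 213.5]
tool_rot: [[-0.953, -0.302, -0.0], [-0.302, 0.953, -0.001], [0.0, -0.001, -1.0]]
contact_force: [0.1, -0.1, 0.4]
grip_width: 40.1
time: 2.8
tcp_pos: [449.3, -328.0, 214.4]
tool_rot: [[-0.953, -0.303, 0.002], [-0.303, 0.953, -0.001], [-0.002, -0.002, -1.0]]
contact_force: [0.1, 0.6, 6.6]
grip_width: 33.7
```

```bash
python3 -c "
from h import *
print(np.round(bot.observe()['joint_pos'],3))"
python3 -m jog '[[0,0,0,0,0,0,50],[0,0,0,0,0,0,60],[0,0,0,0,0,0,60],[0,0,0,0,0,-0.145,60],[0,0,0,0,0,-0.145,60]]'
python3 -m jog '[[0,0,0,0,0,-0.145,60],[0,0,0,0,0,-0.145,60],[0,0,0,0,0,-0.145,60],[0,0,0,0,0,-0.145,60],[0,0,0,0,0,-0.145,60]]'
python3 -m jog '[[0,0,0,0,0,-0.145,60],[0,0,0,0,0,-0.145,60],[0,0,0,0,0,-0.145,60],[0,0,0,0,0,-0.12,60],[0,0,0,0,0,0,60]]'
python3 -c "
from h import *
print(np.round(bot.observe()['joint_pos'],3))"
```

```text
[-2.690e-01 -1.500e-02 -3.210e-01  1.000e-03 -1.262e+00 -9.940e-01]
time: 3.3
tcp_pos: [448.7, -327.7, 212.3]
tool_rot: [[-1.0, -0.012, -0.001], [-0.012, 1.0, 0.0], [0.001, 0.0, -1.0]]
contact_force: [-0.4, 0.3, 0.5]
grip_width: 60.2
time: 3.8
tcp_pos: [448.7, -327.8, 212.2]
tool_rot: [[-0.756, 0.654, -0.001], [0.654, 0.756, 0.0], [0.001, -0.0, -1.0]]
contact_force: [-0.9, -0.4, -0.7]
grip_width: 60.0
time: 4.3
tcp_pos: [448.7, -327.7, 212.3]
tool_rot: [[-0.303, 0.953, -0.0], [0.953, 0.303, 0.0], [0.0, -0.0, -1.0]]
contact_force: [0.1, -0.1, -0.8]
grip_width: 60.1
[-0.269 -0.013 -0.323 -0.    -1.262 -2.565]
```

```bash
python3 -m jog '[[0,0,0,0,0,0,45],[0,0,0,0,0,0,38],[0,0,0,0,0,0,35],[0,0,0,0,0,0,30],[0,0,0,0,0,0,30]]' 20; python3 -m jog '[[0,0,0,0,0,0,30],[0,0,0,0,0,0,30]]' 60;  python3 -m jog '[[0,0,10,0,0,0,30],[0,0,25,0,0,0,30],[0,0,30,0,0,0,30],[0,0,30,0,0,0,30]]' 60
python3 - <<'E'
from h import *
im=bot.grab_frame("scene"); cv2.imwrite("pics/scene2.png",im)
cv2.imwrite("pics/c5.png",cv2.resize(im[130:330,260:460],(600,600),interpolation=cv2.INTER_CUBIC))
E
```

```text
time: 4.8
tcp_pos: [448.9, -327.8, 212.7]
tool_rot: [[-0.304, 0.953, 0.0], [0.953, 0.304, -0.0], [-0.0, 0.0, -1.0]]
contact_force: [0.6, 0.9, 0.4]
grip_width: 33.7
time: 5.0
tcp_pos: [448.9, -327.8, 212.8]
tool_rot: [[-0.304, 0.953, 0.0], [0.953, 0.304, -0.0], [-0.0, 0.0, -1.0]]
contact_force: [0.5, 0.3, 1.1]
grip_width: 32.6
time: 5.4
tcp_pos: [448.5, -327.7, 309.0]
tool_rot: [[-0.304, 0.953, -0.001], [0.953, 0.304, 0.0], [0.0, -0.001, -1.0]]
contact_force: [1.2, 0.0, 0.8]
grip_width: 32.3
```

View pics/c5.png

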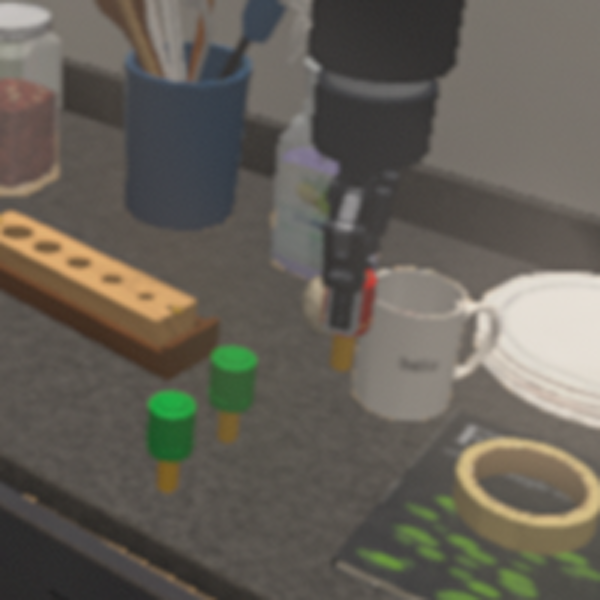

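```bash
python3 -m jog '[[8,31,0,0,0,0.145,30],[8,31,0,0,0,0.145,30],[8,31,0,0,0,0.145,30],[8,31,0,0,0,0.145,30],[8,31,0,0,0,0.145,30]]' 60; python3 -m jog '[[8,31,0,0,0,0.145,30],[8,32,0,0,0,0.145,30],[7.7,32.9,0,0,0,0.145,30],[0,0,0,0,0,0.006,30],[0,0,0,0,0,0,30]]' 60;  python3 -m jog '[[0,0,-15,0,0,0,30],[0,0,-15,0,0,0,30],[0,0,-10,0,0,0,30],[0,0,0,0,0,0,30],[0,0,0,0,0,0,30]]' 60
python3 - <<'E'
from h import *
print(np.round(bot.observe()['joint_pos'],3))
im=bot.grab_frame("scene"); cv2.imwrite("pics/scene3.png",im)
cv2.imwrite("pics/c6.png",cv2.resize(im[150:270,220:370],(750,600),interpolation=cv2.INTER_CUBIC))
E
```

```text
time: 5.95
tcp_pos: [488.8, -171.6, 308.0]
tool_rot: [[-0.862, 0.507, 0.0], [0.507, 0.862, 0.0], [-0.0, 0.0, -1.0]]
contact_force: [0.3, 0.2, -0.9]
grip_width: 32.7
time: 6.45
tcp_pos: [512.5, -76.3, 307.9]
tool_rot: [[-0.995, 0.095, -0.0], [0.095, 0.995, 0.0], [0.0, 0.0, -1.0]]
contact_force: [0.3, -0.8, -0.9]
grip_width: 32.9
time: 6.95
tcp_pos: [512.4, -77.3, 267.3]
tool_rot: [[-0.995, 0.097, -0.001], [0.097, 0.995, -0.0], [0.001, -0.001, -1.0]]
contact_force: [-0.2, -1.1, 0.9]
grip_width: 32.4
[ 0.239 -0.153 -0.351  0.    -1.374 -1.907]
```

View pics/c6.png

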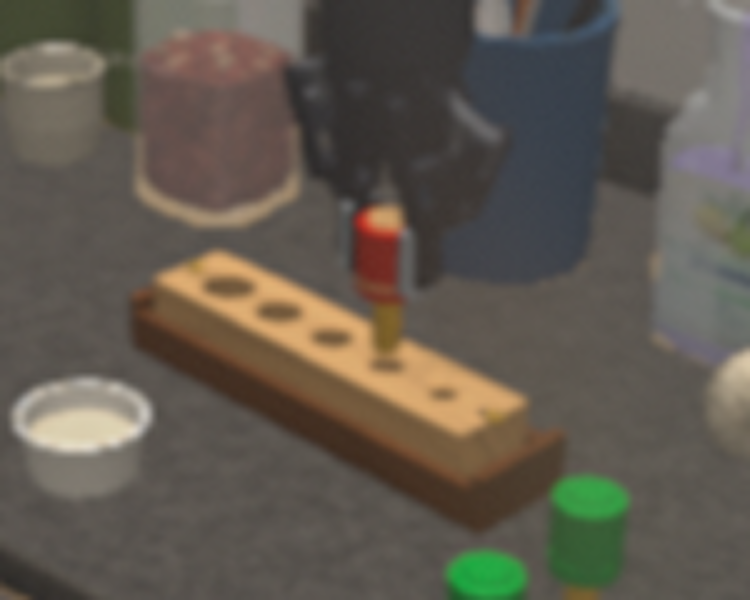

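```bash
python3 -m jog '[[0,0,-7,0,0,0,30],[0,0,-2,0,0,0,30],[0,0,-2,0,0,0,30],[0,0,-2,0,0,0,30],[0,0,0,0,0,0,30]]' 60
```

```text
time: 7.5
tcp_pos: [512.5, -77.0, 254.5]
tool_rot: [[-0.995, 0.096, -0.0], [0.096, 0.995, -0.0], [0.0, -0.0, -1.0]]
contact_force: [0.5, -1.5, -1.0]
grip_width: 32.4
```

```bash
python3 -m jog '[[0,0,-4,0,0,0,30],[0,0,-4,0,0,0,30],[0,0,-4,0,0,0,30],[0,0,-4,0,0,0,30],[0,0,0,0,0,0,30]]' 60
```

```text
time: 8.0
tcp_pos: [512.4, -77.1, 237.9]
tool_rot: [[-0.995, 0.096, -0.001], [0.096, 0.995, -0.0], [0.001, -0.0, -1.0]]
contact_force: [2.0, -5.1, -3.3]
grip_width: 32.6
```

```bash
python3 -m jog '[[0,0,-4,0,0,0,30],[0,0,-4,0,0,0,30],[0,0,-2,0,0,0,30],[0,0,0,0,0,0,30]]' 60
```

```text
time: 8.4
tcp_pos: [512.5, -77.0, 228.3]
tool_rot: [[-0.995, 0.096, -0.0], [0.096, 0.995, -0.0], [0.0, -0.0, -1.0]]
contact_force: [0.9, -5.9, -1.9]
grip_width: 32.6
```

```bash
python3 -m jog '[[0,0,-2,0,0,0,30],[0,0,-1,0,0,0,30],[0,0,-1,0,0,0,30],[0,0,0,0,0,0,30]]' 60
```

```text
time: 8.8
tcp_pos: [512.5, -77.0, 224.9]
tool_rot: [[-0.995, 0.096, 0.0], [0.096, 0.995, -0.0], [-0.0, -0.0, -1.0]]
contact_force: [-0.5, -5.7, 3.3]
grip_width: 32.5
```

```bash
python3 -m jog '[[0,0,-1,0,0,0,30],[0,0,0,0,0,0,30]]' 60;python3 -m jog '[[0,0,-0.5,0,0,0,30],[0,0,0,0,0,0,30]]' 60
```

```text
time: 9.0
tcp_pos: [512.6, -77.0, 224.8]
tool_rot: [[-0.995, 0.096, 0.0], [0.096, 0.995, -0.001], [-0.001, -0.001, -1.0]]
contact_force: [-3.0, -4.3, 7.2]
grip_width: 32.1
time: 9.2
tcp_pos: [512.6, -77.0, 224.8]
tool_rot: [[-0.995, 0.096, 0.001], [0.096, 0.995, -0.001], [-0.001, -0.001, -1.0]]
contact_force: [-3.3, -4.0, 9.8]
grip_width: 32.6
```

```bash
python3 -m jog '[[0,0,0,0,0,0,45],[0,0,0,0,0,0,60],[0,0,0,0,0,0,60],[0,0,10,0,0,0,60],[0,0,30,0,0,0,60]]'; python3 -m jog '[[0,0,35,0,0,0,60],[0,45,0,0,0,0,60],[0,45,0,0,0,0,60],[0,45,0,0,0,0,60],[0,45,0,0,0,0,60]]';python3 - <<'E'
from h import *
print(np.round(bot.observe()['joint_pos'],3))
im=bot.grab_frame("scene"); cv2.imwrite("pics/scene4.png",im)
cv2.imwrite("pics/c7.png",cv2.resize(im[110:260,150:350],(800,600),interpolation=cv2.INTER_CUBIC))
E
```

```text
time: 9.7
tcp_pos: [511.6, -76.7, 260.9]
tool_rot: [[-0.995, 0.096, -0.006], [0.096, 0.995, 0.0], [0.006, -0.0, -1.0]]
contact_force: [0.7, -0.8, 1.0]
grip_width: 59.8
time: 10.2
tcp_pos: [512.2, 104.9, 299.2]
tool_rot: [[-0.995, 0.096, 0.001], [0.096, 0.995, 0.001], [-0.001, 0.001, -1.0]]
contact_force: [0.4, 0.0, 0.4]
grip_width: 60.1
[ 0.587 -0.155 -0.294 -0.    -1.43  -2.254]
```

View pics/c7.png

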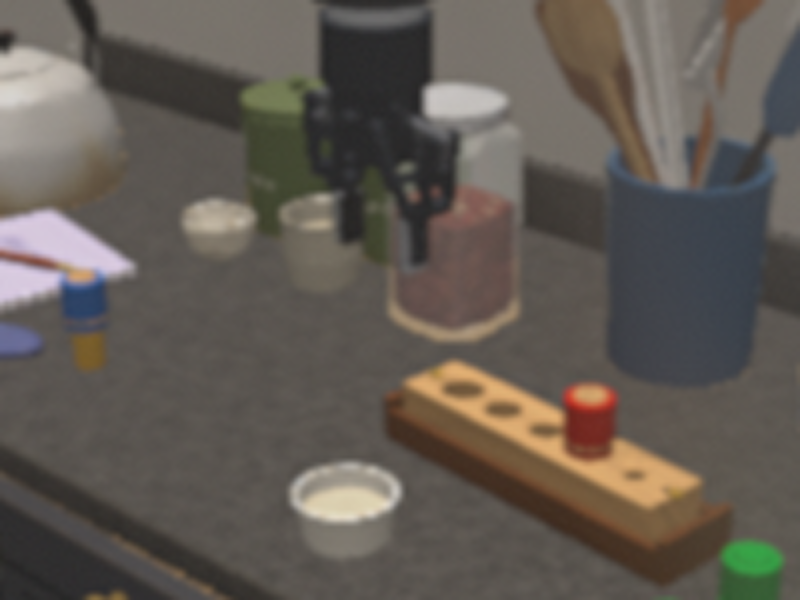

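```bash
python3 - <<'E'
from h import *
im=cv2.imread("pics/scene4.png").astype(np.float32)
p=im[172:188,160:183]; print(p[:, :,2].astype(int))
im0=cv2.imread("pics/scene4.png"); 
# blue handle right/left edges & top centre
hsv=cv2.cvtColor(im0,cv2.COLOR_BGR2HSV)[170:205,155:190]
m=((hsv[:,:,0]>100)&(hsv[:,:,0]<125)&(hsv[:,:,1]>130))
ys,xs=np.nonzero(m); 
for r in range(m.shape[0]):
    q=np.nonzero(m[r])[0]
    if len(q)>4: print(r+170,q.min()+155,q.max()+155)
print(proj("scene",[[430.2,339.3,74],[430.2,339.3,54],[430.2,339.3,0],[430.2,339.3,34]]))
print(proj("top",[[430.2,339.3,74],[430.2,339.3,0]]))
E
python3 -c "
import cv2
a=cv2.imread('pics/scene4.png');cv2.imwrite('pics/c8.png',cv2.resize(a[165:215,145:195],(600,600),interpolation=cv2.INTER_CUBIC))"
```

```text
[[212 215 215 215 215 215 214 214 214 214 213 213 214 215 214 209 196 171
  142 115  96  89  90]
 [197 205 210 214 215 215 214 215 214 214 214 213 213 213 214 216 213 204
  187 158 124  98  91]
 [169 178 187 199 207 211 211 213 214 214 214 213 214 213 214 214 215 215
  209 192 164 133 108]
 [135 144 154 169 184 196 200 205 212 215 214 216 216 216 215 215 215 216
  216 211 200 178 151]
 [128 127 129 139 157 173 182 192 202 208 210 212 211 207 204 210 213 216
  216 217 208 195 175]
 [169 162 156 154 155 153 156 173 188 195 199 202 195 178 172 188 202 205
  206 203 188 172 159]
 [205 202 199 196 185 161 153 178 198 203 205 205 194 166 139 148 170 174
  171 167 153 141 136]
 [217 216 216 211 190 155 150 180 199 203 200 195 182 150 110 106 127 138
  137 132 117 108 109]
 [216 216 215 207 176 127 115 139 156 159 157 150 134 108  77  72  93 106
  108 104  96  90  90]
 [215 210 205 194 160 106  74  82  94  98  98  92  79  63  49  54  76  89
   92  91  90  90  89]
 [203 190 175 164 139  93  55  49  53  56  55  52  49  45  43  53  72  87
   92  91  91  90  90]
 [170 158 141 136 117  82  52  44  45  45  44  43  45  43  44  52  70  86
   92  93  93  91  92]
 [139 128 113 107  95  71  49  44  44  45  45  46  46  45  44  50  68  85
   93  95  95  94  93]
 [109 102  95  89  82  67  50  46  47  47  46  46  46  45  43  49  63  81
   90  95  95  95  93]
 [ 91  91  89  89  84  70  52  46  46  45  45  45  44  44  44  47  61  79
   89  93  93  93  92]
 [ 91  92  93  91  87  73  52  44  45  45  45  45  44  44  44  48  63  79
   87  90  90  91  91]]
182 167 174
183 167 174
184 167 174
185 167 174
186 167 174
187 167 174
188 167 172
[[170.04732232 178.56893551]
 [170.72905805 184.67624142]
 [172.5231397  200.74845965]
 [171.40135367 190.69897839]]
[[151.7481435  241.96124609]
 [159.75323293 243.58729593]]
```

View pics/c8.png

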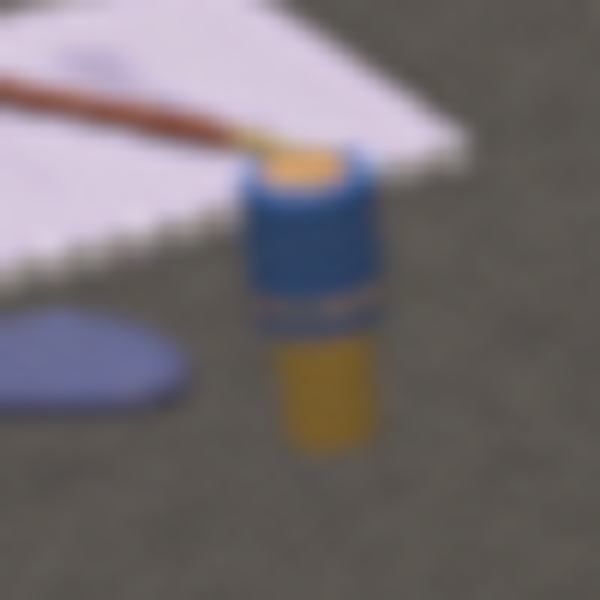

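```bash
python3 -m jog '[[-12,34,0,0,0,0,60],[-12,34,0,0,0,0,60],[-12,34,0,0,0,0,60],[-12,34,-4,0,0,0,60],[-12,34,-4,0,0,0,60]]'; python3 -m jog '[[-12,34,-4,0,0,0,60],[-10.3,32.2,-1.5,0,0,0,60],[0,0,0,0,0,0,60],[0,0,0,0,0,0,60]]';python3 - <<'E'
from h import *
print(np.round(bot.observe()['joint_pos'],3))
im=bot.grab_frame("scene"); cv2.imwrite("pics/scene5.png",im)
cv2.imwrite("pics/c9.png",cv2.resize(im[110:240,100:260],(738,600),interpolation=cv2.INTER_CUBIC))
E
```

```text
time: 10.75
tcp_pos: [451.8, 274.6, 291.0]
tool_rot: [[-0.995, 0.096, 0.001], [0.096, 0.995, 0.001], [-0.001, 0.001, -1.0]]
contact_force: [0.9, -0.6, -0.4]
grip_width: 60.1
time: 11.15
tcp_pos: [429.9, 340.0, 284.9]
tool_rot: [[-0.996, 0.094, -0.0], [0.094, 0.996, 0.0], [0.0, 0.0, -1.0]]
contact_force: [-0.2, 0.0, 0.0]
grip_width: 59.5
[ 1.036 -0.079 -0.251 -0.    -1.399 -2.701]
```

View pics/c9.png

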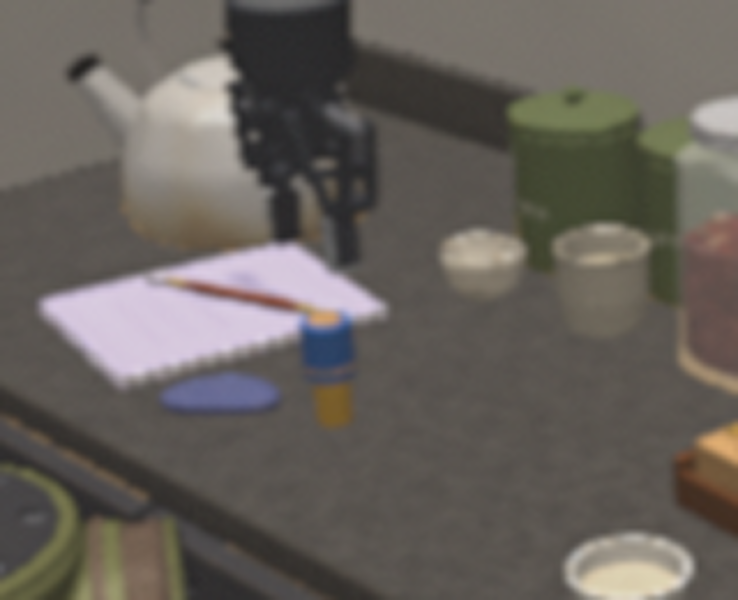

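```bash
python3 -m jog '[[0,0,-24,0,0,0,60],[0,0,-24,0,0,0,60],[0,0,-24,0,0,0,60],[0,0,0,0,0,0,50],[0,0,0,0,0,0,40]]' 20; python3 -m jog '[[0,0,0,0,0,0,37],[0,0,0,0,0,0,35],[0,0,0,0,0,0,30],[0,0,0,0,0,0,30],[0,0,0,0,0,0,30]]' 20
```

```text
time: 11.7
tcp_pos: [430.7, 338.7, 213.5]
tool_rot: [[-0.995, 0.097, 0.001], [0.097, 0.995, -0.0], [-0.001, -0.0, -1.0]]
contact_force: [-0.1, 0.1, 0.9]
grip_width: 39.9
time: 12.2
tcp_pos: [430.6, 339.5, 214.4]
tool_rot: [[-0.995, 0.096, 0.002], [0.096, 0.995, 0.001], [-0.002, 0.001, -1.0]]
contact_force: [-1.3, -2.0, 6.8]
grip_width: 33.3
```

```bash
python3 -m jog '[[0,0,0,0,0,0,50],[0,0,0,0,0,0,60],[0,0,0,0,0,0,60],[0,0,0,0,0,0.145,60],[0,0,0,0,0,0.145,60]]'
python3 -m jog '[[0,0,0,0,0,0.145,60],[0,0,0,0,0,0.145,60],[0,0,0,0,0,0.145,60],[0,0,0,0,0,0.145,60],[0,0,0,0,0,0.145,60]]'
python3 -m jog '[[0,0,0,0,0,0.145,60],[0,0,0,0,0,0.145,60],[0,0,0,0,0,0.145,60],[0,0,0,0,0,0.12,60],[0,0,0,0,0,0,60]]'
python3 -m jog '[[0,0,0,0,0,0,45],[0,0,0,0,0,0,38],[0,0,0,0,0,0,35],[0,0,0,0,0,0,30],[0,0,0,0,0,0,30]]' 20; python3 -m jog '[[0,0,0,0,0,0,30],[0,0,0,0,0,0,30]]' 60
```

```text
time: 12.7
tcp_pos: [430.1, 339.3, 212.4]
tool_rot: [[-0.98, -0.198, -0.0], [-0.198, 0.98, -0.0], [0.0, -0.0, -1.0]]
contact_force: [-0.1, 0.7, 0.8]
grip_width: 59.9
time: 13.2
tcp_pos: [430.1, 339.3, 212.4]
tool_rot: [[-0.602, -0.799, -0.0], [-0.799, 0.602, -0.0], [0.0, 0.0, -1.0]]
contact_force: [-0.3, -0.1, -0.5]
grip_width: 60.1
time: 13.7
tcp_pos: [430.1, 339.3, 212.4]
tool_rot: [[-0.096, -0.995, -0.0], [-0.995, 0.096, -0.0], [0.0, 0.0, -1.0]]
contact_force: [-0.8, -1.0, 0.2]
grip_width: 59.9
time: 14.2
tcp_pos: [430.3, 339.3, 212.8]
tool_rot: [[-0.097, -0.995, 0.0], [-0.995, 0.097, 0.0], [-0.0, -0.0, -1.0]]
contact_force: [0.3, 0.0, -0.5]
grip_width: 33.3
time: 14.4
tcp_pos: [430.3, 339.3, 212.9]
tool_rot: [[-0.097, -0.995, 0.0], [-0.995, 0.097, 0.0], [-0.0, -0.0, -1.0]]
contact_force: [0.2, 0.4, 2.3]
grip_width: 32.9
```

```bash
python3 -m jog '[[0,0,10,0,0,0,30],[0,0,25,0,0,0,30],[0,0,30,0,0,0,30],[0,0,30,0,0,0,30]]' 60
python3 -m jog '[[10,-37,0,0,0,0,30],[10,-38,0,0,0,0,30],[10,-37,0,0,0,0,30],[10,-38,0,0,0,0,30],[10,-37,0,0,0,0,30]]' 60
python3 -m jog '[[10,-37,0,0,0,0,30],[10,-38,0,0,0,0,30],[10,-37,0,0,0,0,30],[10,-38,0,0,0,0,30],[0,0,0,0,0,0,30]]' 60
python3 -m jog '[[0,0,-15,0,0,0,30],[0,0,-15,0,0,0,30],[0,0,-10,0,0,0,30],[0,0,0,0,0,0,30],[0,0,0,0,0,0,30]]' 60
python3 - <<'E'
from h import *
im=bot.grab_frame("scene"); cv2.imwrite("pics/scene6.png",im)
cv2.imwrite("pics/c10.png",cv2.resize(im[150:270,220:370],(750,600),interpolation=cv2.INTER_CUBIC))
E
```

```text
time: 14.8
tcp_pos: [430.0, 339.1, 308.8]
tool_rot: [[-0.097, -0.995, -0.001], [-0.995, 0.097, -0.001], [0.001, 0.001, -1.0]]
contact_force: [0.4, 1.2, -1.4]
grip_width: 32.9
time: 15.3
tcp_pos: [480.1, 150.8, 308.1]
tool_rot: [[-0.097, -0.995, -0.0], [-0.995, 0.097, 0.0], [-0.0, 0.0, -1.0]]
contact_force: [0.8, 0.2, -0.8]
grip_width: 33.0
time: 15.8
tcp_pos: [520.5, -1.1, 307.9]
tool_rot: [[-0.101, -0.995, -0.001], [-0.995, 0.101, -0.001], [0.001, 0.001, -1.0]]
contact_force: [-0.1, -0.2, -1.2]
grip_width: 32.4
time: 16.3
tcp_pos: [520.1, 2.9, 267.4]
tool_rot: [[-0.096, -0.995, -0.001], [-0.995, 0.096, -0.001], [0.001, 0.001, -1.0]]
contact_force: [0.1, 0.0, -1.2]
grip_width: 32.8
```

View pics/c10.png

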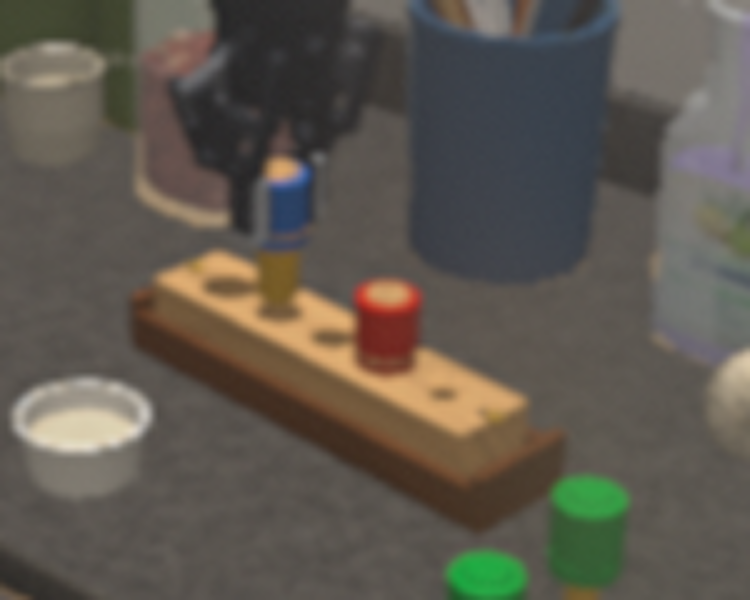

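Blue stem foot hangs at crop (278,300), just above the 24 mm hole (279,312), second from the left. Lowering.

```bash
python3 -m jog '[[0,0,-7,0,0,0,30],[0,0,-2,0,0,0,30],[0,0,-2,0,0,0,30],[0,0,-2,0,0,0,30],[0,0,0,0,0,0,30]]' 60
```

```text
time: 16.85
tcp_pos: [520.1, 2.3, 254.4]
tool_rot: [[-0.097, -0.995, -0.0], [-0.995, 0.097, -0.0], [0.0, 0.0, -1.0]]
contact_force: [-0.6, 0.2, -0.8]
grip_width: 32.5
```

```bash
python3 -m jog '[[0,0,-4,0,0,0,30],[0,0,-4,0,0,0,30],[0,0,-4,0,0,0,30],[0,0,-4,0,0,0,30],[0,0,0,0,0,0,30]]' 60
```

```text
time: 17.35
tcp_pos: [520.2, 2.3, 238.0]
tool_rot: [[-0.097, -0.995, -0.0], [-0.995, 0.097, -0.0], [0.0, 0.0, -1.0]]
contact_force: [0.0, -0.8, -1.9]
grip_width: 33.0
```

```bash
python3 -m jog '[[0,0,-4,0,0,0,30],[0,0,-4,0,0,0,30],[0,0,-2,0,0,0,30],[0,0,-2,0,0,0,30],[0,0,0,0,0,0,30]]' 60
```

```text
time: 17.85
tcp_pos: [520.2, 2.3, 226.4]
tool_rot: [[-0.097, -0.995, -0.0], [-0.995, 0.097, -0.0], [0.0, 0.0, -1.0]]
contact_force: [1.3, 0.4, -2.4]
grip_width: 33.0
```

```bash
python3 -m jog '[[0,0,-1,0,0,0,30],[0,0,-1,0,0,0,30],[0,0,-1,0,0,0,30],[0,0,0,0,0,0,30]]' 60
```

```text
time: 18.25
tcp_pos: [520.2, 2.3, 224.9]
tool_rot: [[-0.097, -0.995, 0.0], [-0.995, 0.097, -0.0], [0.0, -0.0, -1.0]]
contact_force: [-3.6, 1.1, 6.4]
grip_width: 32.9
```

Same contact height as red (224.9). Release and back off.

```bash
python3 -m jog '[[0,0,0,0,0,0,45],[0,0,0,0,0,0,60],[0,0,0,0,0,0,60],[0,0,10,0,0,0,60],[0,0,30,0,0,0,60]]'; python3 -m jog '[[0,0,40,0,0,0,60],[0,0,30,0,0,0,60],[-10,45,0,0,0,0,60],[-10,45,0,0,0,0,60],[-10,45,0,0,0,0,60]]'; python3 -m jog '[[-10,45,0,0,0,0,60],[-10,45,0,0,0,0,60],[0,0,0,0,0,0,60],[0,0,0,0,0,0,60],[0,0,0,0,0,0,60]]'
python3 - <<'E'
from h import *
for n in("scene","top"):
    cv2.imwrite(f"pics/{n}7.png",bot.grab_frame(n))
a=cv2.imread("pics/scene7.png")[180:280,230:350]; b=cv2.imread("pics/top7.png")[160:280,235:375]
o=np.zeros((400,800,3),np.uint8)
o[:367,:440]=cv2.resize(a,(440,367),interpolation=cv2.INTER_CUBIC);o[:309,440:]=cv2.resize(b,(360,309),interpolation=cv2.INTER_CUBIC)
cv2.imwrite("pics/c11.png",o)
im=cv2.imread("pics/top7.png").astype(np.float32)
for n,P in {"red":(512.5,-77,86),"blue":(520.2,2.3,86)}.items():
    print(n,proj("top",P),proj("scene",P))
E
```

```text
time: 18.75
tcp_pos: [519.3, 2.1, 261.5]
tool_rot: [[-0.097, -0.995, -0.006], [-0.995, 0.097, -0.001], [0.002, 0.006, -1.0]]
contact_force: [0.2, -0.2, -0.1]
grip_width: 60.1
time: 19.25
tcp_pos: [489.7, 138.4, 334.9]
tool_rot: [[-0.098, -0.995, 0.001], [-0.995, 0.098, 0.001], [-0.001, -0.001, -1.0]]
contact_force: [0.4, 0.3, -0.3]
grip_width: 60.0
time: 19.75
tcp_pos: [470.4, 226.8, 334.1]
tool_rot: [[-0.097, -0.995, 0.0], [-0.995, 0.097, 0.0], [-0.0, -0.0, -1.0]]
contact_force: [0.5, 0.1, -0.1]
grip_width: 59.8
red [[302.22191246 214.56865241]] [[297.3312     208.45321762]]
blue [[273.61967515 211.32872327]] [[275.57627128 198.23372361]]
```

View pics/c11.png

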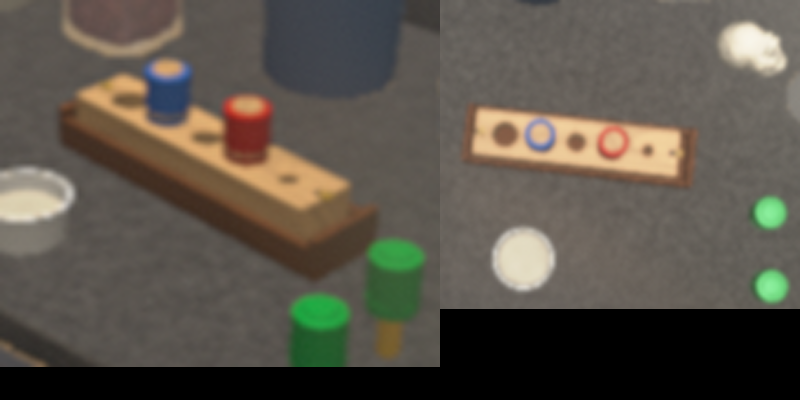

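View pics/top7.png

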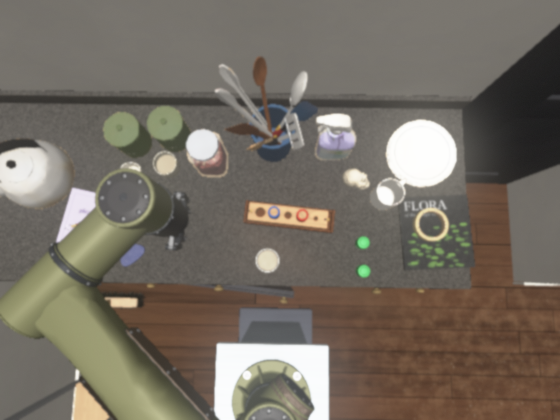

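Both cutters sit flush in their holes, with blue at top-image pixel (274,212) and red at (302,215). These match the predicted home positions. The skull, pots and green cutters have not moved, and the robot is clear of everything.

```bash
python3 -c "
from bench import bot
print(bot.job_done())"
```

```text
the job is handed in; nothing more can be done
None
```

Both cutters are put away and released: the red one in the 16 mm hole and the blue one in the 24 mm hole. I handed the job in at about 20 s of the 72 s allowed; no verdict is reported.

- **Method:** I found the holes and cutters in the top camera and checked both cutters against the scene camera. Each cutter was gripped twice, a quarter turn apart, to centre it before lifting. I then lowered each one until its handle met the block.
- **Seating:** Both handles met the block at the same tool height, 224.9 mm, where home was expected at 224.7 mm. The contact force stayed below about 11 N in the readings.
- **Final pictures:** Both handles sit flush and upright. The handle tops appear within about a pixel of where I predicted, judged by eye. The skull, water pot, slip pot and green cutters look unmoved, and the gripper was clear of everything.
- **Disagreements:** During the red insertion there was a sideways force of about 6 N, so I aimed the blue one about 0.4 mm further along −y. The trained network labelled the green look-alikes as the red cutter and found neither the skull nor the slip pot, so I identified those by eye from enlarged crops.

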